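Put the sketch artist's things back in their fitted trays

ROBOT

A 6-joint arm with a two-finger parallel gripper is mounted at the origin on the work surface. World frame = base frame: x ahead of the robot, y to its left, z up, the work surface at z = 0. Lengths are in m, angles in rad, forces in N, time in s.
With the tool pointing down it reaches from about 0.325 to 0.925 m from the base axis. Payload 3.1 kg.
Tool frame: the origin (TCP) lies on the centre line of the jaws, within the pads' length; the fingertips stand 11 mm ahead of it and the grasp point (between the pads) lies 8 mm behind it (arm.tip_reach is the distance from the TCP to the fingertips, in m); z points along the fingers, y is the line along which they close (so a half turn about z gives the same grasp; the last joint's range is limited). The gripper opens to 85 mm and grips with 20 to 120 N. Pads are 22 mm wide; open, the fingers measure 114 mm over their backs; the gripper's body (76 mm by 85 mm) begins 54 mm behind the grasp point. The pads swing forward as they close: fully open they stand 13 mm farther back than shut.
Start: joints at [-1.238, 0.217, 1.613, -0, 1.311, -0.112], TCP at [0.269, -0.564, 0.242] pointing down, gripper open.
Joint ranges: [-2.75, 2.75], [-0.78, 2.1], [0.31, 2.55], [-1.13, 4.27], [0.13, 2.63], [-2.58, 2.58]. Speed limits (rad/s): [2.79, 2.79, 3.14, 3.14, 3.14, 3.14].

INTERFACE

Orientations are given as a rotation vector (axis times angle).
In Python, from cell import status, vision, ticket, arm gives the robot as it stands.
- The arm moves only by the tool shift_gripper, called after ">>>" as name([rows], argument=value, ...), one row to a line, values as JSON. Schema: {"type":"object","properties":{"motion":{"type":"object","properties":{"sx":{"type":"array","items":{"type":"number"},"minItems":1,"maxItems":8},"sy":{"type":"array","items":{"type":"number"},"minItems":1,"maxItems":8},"sz":{"type":"array","items":{"type":"number"},"minItems":1,"maxItems":8},"ax":{"type":"array","items":{"type":"number"},"minItems":1,"maxItems":8},"ay":{"type":"array","items":{"type":"number"},"minItems":1,"maxItems":8},"az":{"type":"array","items":{"type":"number"},"minItems":1,"maxItems":8}},"additionalProperties":false,"required":["sx","sy","sz","ax","ay","az"]},"jaw":{"type":"number"},"grip_n":{"type":"number"},"only":{"type":"string"},"quiet":{"type":"boolean"},"lines":{"type":"string"}},"required":["motion"],"additionalProperties":false}. motion is an object with one list for each field, all of the same length, 1 to 8, a row being the entries at one place: sx, sy, sz (the shift in cm), ax, ay, az (a rotation vector in units of 0.2 rad); each row is the pose to reach, as a shift and turn from the pose commanded when the call began, along the tool's axes at that moment; what a row does not reach only later rows make up. A row lasts 1/8 s, in which the tool goes at most 0.0625 m and 0.188 rad, less where a joint would pass 70% of its speed; a pose out of reach is approached as far as the arm can. jaw is the opening from 0.0 (shut) to 1.0 (fully open), set as the call begins (left out keeps the last). The fingers move at their own pace and stop on an object; grip_n is the grip in N (left out, the last holds). Time passes only in rows, so rows that do not move let the fingers close. The tool returns the time, the measured TCP pose, the force, the opening and the grip force at its end. only (a regular expression) keeps the lines of the reply that match it, lines (a string "A,B") keeps lines A to B, and quiet returns only ok. Input that does not fit is refused with a message, and nothing moves.
- status.state(): the state, without advancing time (a new reading comes with each control period).
- vision.snapshot(name): name is "scene" or "top"; returns (picture, depth): 384x512x3 uint8, blue, green, red; 384x512 float32, m along the optical axis (not along the pixel's ray), 0 where there is no reading.
- vision.get_calibration(name): a dict with "camera_matrix" (3x3 intrinsics, pixels), "cam_to_world" (4x4, takes a point from camera to world coordinates). Camera axes: x right, y up, looking along -z (the intrinsics and any distortion apply to the point x, -y, -z); pixel columns grow to the right and rows downward; lengths in m; the calibration is good to about 2 mm. A picture is of the moment at which its call begins. get_calibration takes no time and is no camera call.
- ticket.finish_job(): hands the job in; it is judged then, once.
The state is a dict: "t": time; "joint_pos": joint angles; "joint_vel": joint speeds; "tau": joint torques, N m; "eef_pos": TCP position; "orientation": TCP orientation; "contact_force": force on the tool from outside, world axes, zero at the start; "torque": the same for the moment, N m; "width": opening from 0.0 (shut) to 1.0 (fully open); "gripper_force": force on a finger pad.
Only numpy, scipy, OpenCV 4.12 (cv2) and the standard library are available. Lean on these libraries where they do the work, as an engineer would, in place of code of your own. Each camera call takes 0.05 s, during which the arm holds its last target. There are 200 camera calls.

TASK

The portrait table is being put in order: put the ink jar, the small paint pot, the stamp and the pencil tin each into the wooden tray whose recess has its shape and size, upright and fully down on the felt. Set them down rather than drop them, and leave the eraser and the sharpener where they lie.

Things in the scene. Friction and masses are not known exactly. Their poses are not given: they have to be found in the camera images.
- ink_jar: Round amber glass jar with a paper label and a black cap, standing upright: straight body 54 mm in diameter up to 40 mm, then a shoulder; cap 46 mm in diameter; 56 mm tall in all. 0.10 to 0.21 kg. Origin: centre of its underside, z up. Belongs in the tray with the large round recess.
- paint_pot: Small round pot, white with a black screw cap, standing upright: a plain cylinder 30 mm in diameter and 36 mm tall, 0.03 to 0.065 kg. Origin: centre of its underside, z up. Belongs in the tray with the small round recess.
- stamp: Hand stamp standing on its rubber sole: square wooden base 48 x 48 mm and 18 mm high, with a round dark wooden handle rising from its middle, 22 mm in diameter between 30 and 56 mm above the underside; 62 mm tall in all; 0.055 to 0.11 kg. Origin: centre of its underside, x and y along the base's sides, z up. Belongs in the tray with the square recess, any of the four ways round.
- pencil_tin: Closed flat steel tin lying flat, 100 mm long (its x), 34 mm wide (its y), 26 mm high; 0.075 to 0.155 kg. Origin: centre of its underside, z up. Belongs in the tray with the long recess, either end first.
- tray_large_round: Fixed pale wooden tray (it does not move), 84 x 84 mm and 9 mm thick, with one round recess 70 mm in diameter in its middle; the recess is 6 mm deep, its grey felt floor 3 mm above the table. Origin: centre of the tray's underside, on the table, z up. For the ink jar.
- tray_small_round: Fixed pale wooden tray (it does not move), 84 x 84 mm and 9 mm thick, with one round recess 46 mm in diameter in its middle; the recess is 6 mm deep, its grey felt floor 3 mm above the table. Origin: centre of the tray's underside, on the table, z up. For the paint pot.
- tray_square: Fixed pale wooden tray (it does not move), 84 x 84 mm and 9 mm thick, with one square recess 64 x 64 mm (sides along the tray's x and y) in its middle; the recess is 6 mm deep, its grey felt floor 3 mm above the table. Origin: centre of the tray's underside, on the table, z up. For the stamp.
- tray_long: Fixed pale wooden tray (it does not move), 134 x 68 (x, y) mm and 9 mm thick, with one oblong recess 116 mm (x) by 50 mm (y) in its middle; the recess is 6 mm deep, its grey felt floor 3 mm above the table. Origin: centre of the tray's underside, on the table, z up. For the pencil tin.
- eraser: Bystander: loose white eraser in a blue sleeve, 40 x 20 x 13 mm, lying among the things. Origin: centre of its underside. To be left where it is.
- sharpener: Bystander: loose small metal sharpener, 26 x 16 x 12 mm, lying among the things. Origin: centre of its underside. To be left where it is.

How it is judged:
At the end, for the whole second after the job is handed in: Each of the ink jar, paint pot, stamp and pencil tin stands in its own tray: within 13 mm of the tray's centre, its underside on the recess floor (less than 5.5 mm above the tray's underside), tilted less than 0.1 rad, at rest and let go (horizontal distance between ink_jar and tray_large_round below 0.013 m and z of ink_jar in the frame of tray_large_round below 0.0055 m and angle between each of ink_jar, paint_pot, stamp, pencil_tin's own z axis and vertical below 0.1 rad and linear speed of each of ink_jar, paint_pot, stamp, pencil_tin below 0.02 m/s and contact force between each of ink_jar, paint_pot, stamp, pencil_tin and the fingers below 0.1 N and horizontal distance between paint_pot and tray_small_round below 0.013 m and z of paint_pot in the frame of tray_small_round below 0.0055 m and horizontal distance between stamp and tray_square below 0.013 m and z of stamp in the frame of tray_square below 0.0055 m and horizontal distance between pencil_tin and tray_long below 0.013 m and z of pencil_tin in the frame of tray_long below 0.0055 m); the robot touches nothing.
It fails at once if the eraser is moved from its place (more than 30 mm) (distance of eraser from where it was at the start of the episode above 0.03 m).
It fails at once if the sharpener is moved from its place (more than 30 mm) (distance of sharpener from where it was at the start of the episode above 0.03 m).
It fails at once if one of the four things is dropped (falls freely more than about 25 mm) ((linear speed of ink_jar above 0.7 m/s and contact force between ink_jar and the fingers below 0.05 N) or (linear speed of paint_pot above 0.7 m/s and contact force between paint_pot and the fingers below 0.05 N) or (linear speed of stamp above 0.7 m/s and contact force between stamp and the fingers below 0.05 N) or (linear speed of pencil_tin above 0.7 m/s and contact force between pencil_tin and the fingers below 0.05 N)).
It also fails if it takes over 112 s, if anything falls off the work surface, if the arm or the gripper's body presses on something with over 40 N, if the wrist force passes 120 N, or if a joint passes its speed limit or range.

## Working session

There is one attempt and no reset: what is moved stays moved. The work goes in short steps, Python scripts to look and compute and a tool call to move; the robot and the scene stay as the last step left them, time stands still between calls to the robot, and variables do not carry over. Pictures are saved under pics/ and viewed, at most 14 in all, crops included, and the job is handed in when it is done.

```bash
ls; mkdir -p pics
```

Run:
```python
from cell import status, vision, arm
import cv2,numpy as np
for n in("top","scene"):
    p,d=vision.snapshot(n); cv2.imwrite(f"pics/{n}0.png",cv2.resize(p,(800,600))); np.savez(f"/tmp/{n}0.npz",p=p,d=d)
    c=vision.get_calibration(n);print(n,c)
s=status.state();print(s);print(arm.tip_reach)
```

```text
pics
top {'camera_matrix': array([[398.50607627,   0.        , 260.75955314],
       [  0.        , 398.50607627, 183.15573343],
       [  0.        ,   0.        ,   1.        ]]), 'cam_to_world': array([[-0.0089221 ,  0.98600037, -0.16650427,  0.35791797],
       [-0.99994377, -0.00784287,  0.00713814, -0.00504004],
       [ 0.00573233,  0.16655859,  0.9860149 ,  1.03406213],
       [ 0.        ,  0.        ,  0.        ,  1.        ]])}
scene {'camera_matrix': array([[496.45716793,   0.        , 253.20465017],
       [  0.        , 496.45716793, 198.63259274],
       [  0.        ,   0.        ,   1.        ]]), 'cam_to_world': array([[ 0.10166458, -0.84099383,  0.53140727,  1.15700145],
       [ 0.99480133,  0.08910304, -0.04930483, -0.07653526],
       [-0.00588495,  0.53365722,  0.8456804 ,  1.05015155],
       [ 0.        ,  0.        ,  0.        ,  1.        ]])}
{'t': 0.1, 'joint_pos': array([-1.23820647e+00,  2.17729605e-01,  1.61478791e+00, -1.15657092e-06,
        1.31132235e+00, -1.12205142e-01]), 'joint_vel': array([-5.11628468e-04, -2.44735764e-03, -2.00905957e-03,  6.75090398e-05,
        1.56534753e-03, -8.50109748e-05]), 'tau': array([-6.58562421e-04, -3.98079872e+01, -3.04970276e+01, -2.07768826e-04,
        4.24972270e-03, -2.55068755e-06]), 'eef_pos': array([ 0.2686997 , -0.56349081,  0.24105984]), 'orientation': array([-3.06204117e+00, -6.92444854e-01,  3.89649737e-04]), 'contact_force': array([-0.68843566, -0.2395332 ,  0.47546173]), 'torque': array([ 0.0404338 , -0.0751511 , -0.01587815]), 'gripper_force': 0.0, 'width': 0.9996950252259005}
0.011
```

View pics/top0.png

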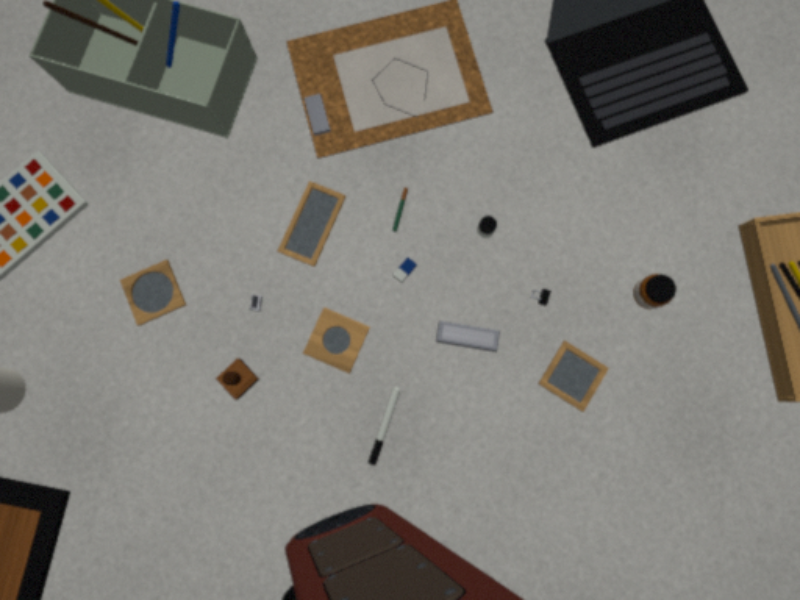

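View pics/scene0.png

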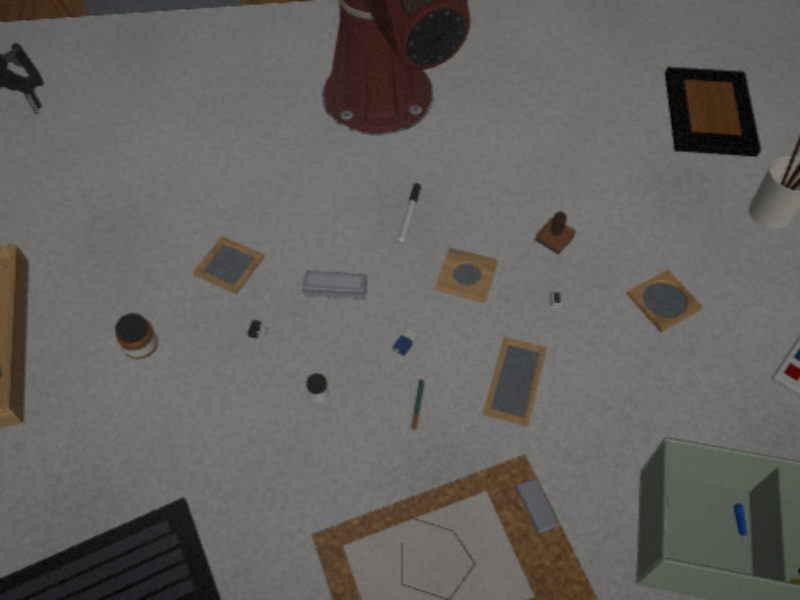

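The top view (800x600 scale) shows these pixels:

| Thing | Pixel |
|---|---|
| tray_large_round | (152,292) |
| tray_small_round | (336,340) |
| tray_long | (312,224) |
| tray_square | (573,376) |
| jar | (657,290) |
| pot | (487,225) |
| stamp | (237,378) |
| tin | (468,336) |
| eraser | (405,268) |
| sharpener | about (256,302) or (541,296) |

Next I'll measure by depth segmentation and cross-check with rays.

Create h.py:
```python
import numpy as np,cv2
from cell import vision,status
from scipy.spatial.transform import Rotation as R
def ray(n,u,v,z):
    c=vision.get_calibration(n);K=c["camera_matrix"];T=c["cam_to_world"]
    d=T[:3,:3]@np.array([(u-K[0,2])/K[0,0],-(v-K[1,2])/K[1,1],-1]);o=T[:3,3]
    return (o+d*(z-o[2])/d[2])[:2]
def cloud(n,d):
    c=vision.get_calibration(n);K=c["camera_matrix"];T=c["cam_to_world"]
    v,u=np.indices(d.shape)
    P=np.stack([(u-K[0,2])/K[0,0]*d,-(v-K[1,2])/K[1,1]*d,-d],-1)
    return P@T[:3,:3].T+T[:3,3]
def blobs(n,p,d,zmin=.005):
    P=cloud(n,d);m=((P[...,2]>zmin)&(d>0)&(P[...,0]>.2)&(P[...,0]<.85)&(abs(P[...,1])<.55)).astype(np.uint8)
    k,l,s,c=cv2.connectedComponentsWithStats(m)
    for i in range(1,k):
        if 12<s[i,4]<4000:
            q=P[l==i];r=cv2.minAreaRect((q[:,:2]*1000).astype(np.float32))
            print(n,"px",np.round(c[i]*800/512),"n",s[i,4],"rect",np.round(r[0],1),np.round(r[1],1),round(r[2],1),"z50/max",np.round(np.percentile(q[:,2],[50,98])*1000,1))
def go(x,y,z,yaw):
    "shift+turn in tool axes from the present pose to x,y,z, tool down, jaw line (tool y) at yaw (rad, from world x), nearest half turn"
    s=status.state();A=R.from_rotvec(s["orientation"])
    best=None
    for k in(-1,0,1,2):
        w=yaw+k*np.pi
        Y=np.array([np.cos(w),np.sin(w),0]);Z=np.array([0,0,-1.]);X=np.cross(Y,Z)
        B=R.from_matrix(np.stack([X,Y,Z],1));r=(A.inv()*B).as_rotvec()
        if best is None or np.linalg.norm(r)<np.linalg.norm(best): best=r
    t=A.inv().apply(np.array([x,y,z])-s["eef_pos"])
    print("shift",np.round(t,4),"turn",np.round(best,3),"j6",round(s["joint_pos"][5],2),"t",s["t"])
```

Run:
```python
from h import *
for n in("top","scene"):
    f=np.load(f"/tmp/{n}0.npz");blobs(n,f["p"],f["d"])
    p=f["p"]
    b=p[115:270,70:450] if n=="top" else p[105:280,60:460]
    cv2.imwrite(f"pics/{n}c.png",cv2.resize(b,None,fx=2,fy=2,interpolation=cv2.INTER_CUBIC))
```

```text
top px [180. 106.] n 1481 rect [823.6 376.9] [186.3  52.6] 90.0 z50/max [ 73.  121.2]
top px [626. 119.] n 1237 rect [ 813.2 -425.8] [ 75.4 233.6] 0.6 z50/max [12.6 16.8]
top px [319. 122.] n 256 rect [816.4 135. ] [83.9 41.7] 25.3 z50/max [15.1 19.3]
top px [362. 117.] n 104 rect [832.8  66.3] [34.2 65.5] 0.5 z50/max [5.9 8.3]
top px [392. 113.] n 56 rect [838.3  10. ] [22.8 41.1] 7.5 z50/max [6.1 9.6]
top px [427. 111.] n 33 rect [841.  -50.3] [17.6 36.1] 0.9 z50/max [6.1 9.7]
top px [453. 112.] n 14 rect [841.1 -97.6] [19.2 18. ] 7.2 z50/max [5.7 8.1]
top px [469. 114.] n 29 rect [ 839.2 -125.4] [33.6 17.7] 85.0 z50/max [6.3 8.6]
top px [430. 122.] n 71 rect [826.  -55.1] [27.8 71.5] 17.6 z50/max [6.  8.7]
top px [402. 127.] n 34 rect [816.1  -3. ] [33. 22.] 20.3 z50/max [6.2 9.1]
top px [388. 133.] n 28 rect [802.8  18.3] [19.7 18.2] 17.9 z50/max [5.8 8.2]
top px [348. 141.] n 39 rect [788.5  87.7] [19.5 37. ] 13.7 z50/max [6.  7.5]
top px [329. 150.] n 14 rect [771.  122.5] [14.8  7.6] 73.0 z50/max [6.2 9.1]
top px [311. 224.] n 540 rect [641.9 151. ] [ 69.3 135.2] 67.0 z50/max 
[... 2214 characters left out ...]
.7] 84.7 z50/max [12.3 17. ]
scene px [405. 341.] n 148 rect [559.2  -7.9] [25.9 41.2] 48.6 z50/max [14. 19.]
scene px [515. 381.] n 961 rect [641.8 150.2] [ 70.8 137.3] 66.7 z50/max [ 8.4 13.7]
scene px [780. 377.] n 85 rect [682.6 541. ] [34.7 17.5] 1.4 z50/max [15.4 21.2]
scene px [317. 387.] n 203 rect [ 625.3 -145.9] [44.2 29.1] 5.5 z50/max [36. 41.]
scene px [418. 403.] n 115 rect [666.2  -1. ] [12.2 80.5] 72.5 z50/max [ 9.3 14.5]
scene px [706. 469.] n 2471 rect [805.7 371.2] [ 88.6 173.6] 0.0 z50/max [ 66.5 122.3]
scene px [462. 502.] n 2249 rect [805.9   1.1] [329.2  88.1] 90.0 z50/max [ 6.9 19.5]
scene px [137. 537.] n 1989 rect [ 813.7 -422.3] [ 73.9 226. ] 0.5 z50/max [14.1 18.2]
```

View pics/topc.png

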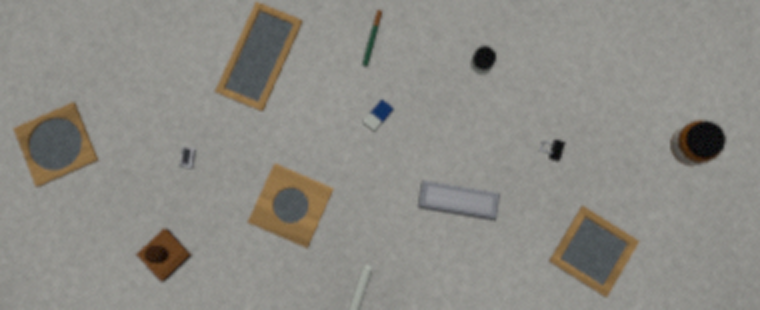

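View pics/scenec.png

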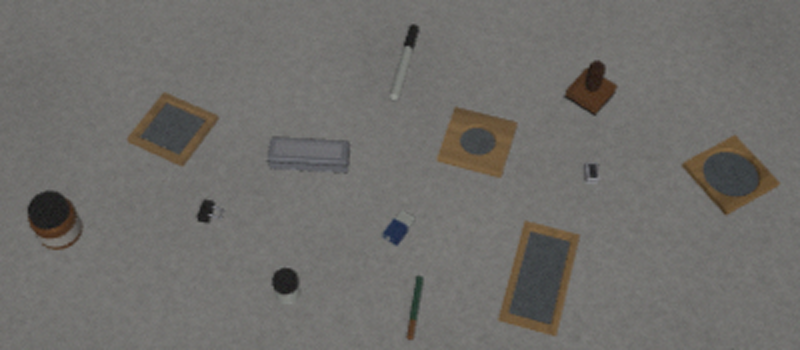

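The crops confirm the blobs: the trays, the four things and the bystanders are all isolated with open space round them. I'll take cap and handle centres and the square tray from the depth, then move.

Run:
```python
from h import *
for n in("top","scene"):
    f=np.load(f"/tmp/{n}0.npz");P=cloud(n,f["d"])
    def cap(nm,x,y,lo,hi,r):
        m=(np.hypot(P[...,0]-x,P[...,1]-y)<r)&(P[...,2]>lo)&(P[...,2]<hi);q=P[m]
        c,e=cv2.minEnclosingCircle((q[:,:2]*1000).astype(np.float32));print(n,nm,np.round(q.mean(0)*1000,1),np.round(c,1),round(e,1),len(q))
    cap("jar",.524,-.42,.05,.065,.06);cap("pot",.629,-.145,.03,.045,.03);cap("stamp",.38,.266,.055,.07,.04)
    for a,b in((.381,-.284),):
        m=(np.hypot(P[...,0]-a,P[...,1]-b)<.07)&(P[...,2]>.0065);r=cv2.minAreaRect((P[m][:,:2]*1000).astype(np.float32));print(r)
print("square tray corners top", [np.round(ray("top",70+u/2,115+v/2,.009)*1000,1) for u,v in((584,207),(637,242),(606,295),(550,259))])
go(.525,-.42,.15,-.9)
```

```text
top jar [ 516.4 -415.6   56.4] [ 516.4 -416.6] 23.2 271
top pot [ 628.9 -145.2   36.1] [ 629.7 -145.2] 14.9 104
top stamp [380.5 265.6  60.4] [380.  266.2] 10.9 66
((380.823486328125, -281.2659912109375), (85.11425018310547, 84.7925033569336), 57.03470993041992)
scene jar [ 519.5 -415.8   57.1] [ 517.6 -415.7] 24.8 289
scene pot [ 632.5 -145.1   37.1] [ 631.7 -144.2] 15.7 137
scene stamp [385.2 265.2  61.3] [384.1 265.4] 10.1 52
((369.157958984375, -285.8230895996094), (115.00434875488281, 109.01741027832031), 51.16461181640625)
square tray corners top [array([ 436.7, -272.2]), array([ 391.4, -337.8]), array([ 325.4, -294.4]), array([ 370.9, -225.5])]
shift [ 0.2931 -0.019   0.0912] turn [-0.002 -0.001 -0.226] j6 -0.11 t 0.1
```

Units first: shifts go in cm and turns go in units of 0.2 rad. So 0.2876 m is 28.76, 0.15 m is 15.

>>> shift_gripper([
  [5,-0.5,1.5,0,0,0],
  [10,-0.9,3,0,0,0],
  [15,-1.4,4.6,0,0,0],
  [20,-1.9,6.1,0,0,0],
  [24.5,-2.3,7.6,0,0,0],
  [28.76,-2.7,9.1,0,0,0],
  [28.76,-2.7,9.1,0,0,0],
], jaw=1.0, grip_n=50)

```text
refused: motion: the value is not of type 'object' (schema: type "object"). Nothing was moved.
```

Nothing moved. I misread the format; it is an object with one list for each field. Resending.

>>> shift_gripper(motion={"sx": [5,10,15,20,24.5,28.76,28.76],"sy": [-0.5,-0.9,-1.4,-1.9,-2.3,-2.7,-2.7],"sz": [1.5,3,4.6,6.1,7.6,9.1,9.1],"ax": [0,0,0,0,0,0,0],"ay": [0,0,0,0,0,0,0],"az": [0,0,0,0,0,0,0]}, jaw=1.0, grip_n=50)

```text
t: 0.98
eef_pos: [0.5181, -0.4128, 0.1486]
orientation: [-3.059, -0.698, 0.003]
contact_force: [-0.7, -0.1, -0.6]
width: 1.005
gripper_force: 0.0
```

```bash
python3 -c "from h import *;go(.517,-.416,.022,-1.126)"
```

```text
shift [-0.0023  0.003   0.1265] turn [-0.004  0.001  0.004] j6 0.34 t 0.975
```

Scaled: 0.127 m is 12.7, 0.12 m is 12.

>>> shift_gripper(motion={"sx": [0,0,0,0,0,0],"sy": [0,0.1,0.1,0.1,0.1,0.1],"sz": [4.5,8,10.5,12,12.7,12.7],"ax": [0,0,0,0,0,0],"ay": [0,0,0,0,0,0],"az": [0,0,0,0,0,0]})

```text
t: 1.72
eef_pos: [0.5173, -0.4174, 0.0246]
orientation: [3.064, 0.692, 0.0]
contact_force: [0.1, 0.1, 0.2]
width: 1.003
gripper_force: 0.0
```

>>> shift_gripper(motion={"sx": [0,0,0,0,0,0],"sy": [0,0,0,0,0,0],"sz": [0,0,0,0,0,0],"ax": [0,0,0,0,0,0],"ay": [0,0,0,0,0,0],"az": [0,0,0,0,0,0]}, jaw=0.0, grip_n=50)

```text
t: 2.48
eef_pos: [0.5185, -0.418, 0.0261]
orientation: [3.062, 0.692, 0.003]
contact_force: [0.3, 0.2, 5.7]
width: 0.611
gripper_force: 52.9
```

>>> shift_gripper(motion={"sx": [0,0,0,0,0,0],"sy": [0,0,0,0,0,0],"sz": [-2,-5,-8,-10,-11,-11],"ax": [0,0,0,0,0,0],"ay": [0,0,0,0,0,0],"az": [0,0,0,0,0,0]})

```text
t: 3.22
eef_pos: [0.5175, -0.4171, 0.1348]
orientation: [3.064, 0.693, 0.001]
contact_force: [0.7, 0.3, -2.0]
width: 0.61
gripper_force: 52.7
```

```bash
python3 -c "
from h import *
go(.525,.4145,.136,-1.126);go(.525,.4145,.136,-.5)"
```

```text
shift [ 0.3646 -0.7474 -0.0017] turn [ 0.001 -0.     0.   ] j6 0.34 t 3.225
shift [ 0.3646 -0.7474 -0.0017] turn [ 0.001  0.    -0.626] j6 0.34 t 3.225
```

Scaled: -0.369 m is -36.9, -0.318 m is -31.8.

>>> shift_gripper(motion={"sx": [1,3,5.5,8,10.5,13,15.5,18],"sy": [-2.05,-6.15,-11.27,-16.4,-21.5,-26.65,-31.8,-36.9],"sz": [0,0,0,0,0,0,0,0],"ax": [0,0,0,0,0,0,0,0],"ay": [0,0,0,0,0,0,0,0],"az": [0,0,0,0,0,0,0,0]})

```text
t: 4.22
eef_pos: [0.5189, -0.0033, 0.1328]
orientation: [-3.062, -0.693, 0.004]
contact_force: [1.0, 0.1, -1.0]
width: 0.613
gripper_force: 52.7
```

>>> shift_gripper(motion={"sx": [2.5,5,7.5,10,12.5,15,17,18],"sy": [-5.1,-10.25,-15.4,-20.5,-25.6,-30.7,-34.9,-36.9],"sz": [0,0,0,0,0,0,0,0],"ax": [0,0,0,0,0,0,0,0],"ay": [0,0,0,0,0,0,0,0],"az": [0,0,0,0,0,0,0,0]})

```text
t: 5.22
eef_pos: [0.5221, 0.4064, 0.1326]
orientation: [3.063, 0.698, -0.005]
contact_force: [0.0, -1.1, -1.7]
width: 0.612
gripper_force: 52.8
```

>>> shift_gripper(motion={"sx": [0.35,0.46,0.46],"sy": [-0.8,-0.94,-0.94],"sz": [0,0,0],"ax": [0,0,0],"ay": [0,0,0],"az": [0,0,0]})

```text
t: 5.6
eef_pos: [0.525, 0.4132, 0.1341]
orientation: [3.064, 0.691, -0.001]
contact_force: [-0.6, 0.1, -1.2]
width: 0.609
gripper_force: 52.8
```

```bash
python3 -c "
from h import *
go(.525,.4145,.030,-1.126)"
```

```text
shift [ 0.0007 -0.0013  0.1041] turn [ 0.001  0.001 -0.001] j6 1.69 t 5.6
```

Scaled: 0.102 m is 10.2, 0.1 m is 10.

>>> shift_gripper(motion={"sx": [0,0,0,0,0,0,0],"sy": [0,0,0,0,0,0,0],"sz": [2.5,5.5,8,9.4,10,10.2,10.2],"ax": [0,0,0,0,0,0,0],"ay": [0,0,0,0,0,0,0],"az": [0,0,0,0,0,0,0]})

```text
t: 6.48
eef_pos: [0.5257, 0.415, 0.0334]
orientation: [-3.064, -0.693, -0.003]
contact_force: [0.9, -0.0, 0.1]
width: 0.615
gripper_force: 52.8
```

>>> shift_gripper(motion={"sx": [0,0,0,0],"sy": [0,0,0,0],"sz": [0.1,0.2,0.3,0.3],"ax": [0,0,0,0],"ay": [0,0,0,0],"az": [0,0,0,0]})

```text
t: 6.98
eef_pos: [0.5249, 0.4146, 0.0293]
orientation: [3.064, 0.693, -0.0]
contact_force: [-0.1, -0.6, -0.4]
width: 0.613
gripper_force: 52.8
```

>>> shift_gripper(motion={"sx": [0,0,0],"sy": [0,0,0],"sz": [0.1,0.2,0.2],"ax": [0,0,0],"ay": [0,0,0],"az": [0,0,0]})

```text
t: 7.35
eef_pos: [0.5251, 0.4147, 0.0292]
orientation: [3.064, 0.693, -0.001]
contact_force: [-3.9, -2.3, 7.4]
width: 0.612
gripper_force: 53.6
```

>>> shift_gripper(motion={"sx": [0,0,0],"sy": [0,0,0],"sz": [0.1,0.15,0.15],"ax": [0,0,0],"ay": [0,0,0],"az": [0,0,0]})

```text
t: 7.72
eef_pos: [0.525, 0.4148, 0.0291]
orientation: [3.064, 0.693, -0.001]
contact_force: [-6.2, -4.0, 14.8]
width: 0.611
gripper_force: 54.2
```

Contact at the expected height (26+3 mm). I'll back off slightly, then release.

Scaled: -0.003 m is -0.3, -0.001 m is -0.1.

>>> shift_gripper(motion={"sx": [0,0,0],"sy": [0,0,0],"sz": [-0.1,-0.3,-0.3],"ax": [0,0,0],"ay": [0,0,0],"az": [0,0,0]})

```text
t: 8.1
eef_pos: [0.5253, 0.4148, 0.0292]
orientation: [-3.064, -0.693, -0.001]
contact_force: [-0.6, 0.5, 2.2]
width: 0.617
gripper_force: 53.2
```

>>> shift_gripper(motion={"sx": [0,0,0,0,0],"sy": [0,0,0,0,0],"sz": [0,0,0,0,0],"ax": [0,0,0,0,0],"ay": [0,0,0,0,0],"az": [0,0,0,0,0]}, jaw=1.0)

```text
t: 8.72
eef_pos: [0.5249, 0.4146, 0.0288]
orientation: [-3.064, -0.693, 0.0]
contact_force: [-0.1, 0.6, 0.7]
width: 1.003
gripper_force: 0.0
```

>>> shift_gripper(motion={"sx": [0,0,0,0,0],"sy": [0,0,0,0,0],"sz": [-1.5,-4.5,-8,-10,-10],"ax": [0,0,0,0,0],"ay": [0,0,0,0,0],"az": [0,0,0,0,0]})

```text
t: 9.35
eef_pos: [0.5265, 0.4156, 0.1319]
orientation: [-3.062, -0.693, -0.008]
contact_force: [-0.4, -0.4, -0.3]
width: 1.002
gripper_force: 0.0
```

Run:
```python
from h import *
go(.381,.2655,.13,.785)
for n in("top","scene"):
    p,d=vision.snapshot(n);P=cloud(n,d);m=(np.hypot(P[...,0]-.525,P[...,1]-.414)<.045)&(P[...,2]>.05)&(P[...,2]<.07)
    print(np.round(P[m].mean(0)*1000,1),m.sum())
```

```text
shift [-0.1959  0.0729  0.0008] turn [-0.004 -0.004  1.231] j6 1.69 t 9.35
[523.6 414.1  58.4] 289
[528.  412.7  59.4] 280
```

Scaled: 0.06 m is 6, -0.1959 m is -19.59, -0.341 rad is -1.705.

>>> shift_gripper(motion={"sx": [-3,-7.5,-12,-16,-19,-19.59,-19.59],"sy": [1.1,2.8,4.5,6,7.1,7.29,7.29],"sz": [0,0,0,0,0,0,0],"ax": [0,0,0,0,0,0,0],"ay": [0,0,0,0,0,0,0],"az": [-0.35,-0.75,-1.25,-1.705,-1.705,-1.705,-1.705]})

```text
t: 10.32
eef_pos: [0.3794, 0.2645, 0.1282]
orientation: [-2.902, -1.202, 0.001]
contact_force: [0.7, -0.3, 0.4]
width: 1.003
gripper_force: 0.0
```

```bash
python3 -c "
from h import *
go(.381,.2655,.035,-.785)"
```

```text
shift [0.0019 0.0005 0.0932] turn [-0.  0. -0.] j6 1.24 t 10.325
```

Scaled: 0.093 m is 9.3, 0.08 m is 8.

>>> shift_gripper(motion={"sx": [0,0.1,0.1,0.1,0.1],"sy": [0,0,0,0,0],"sz": [2.5,5.5,8,9.3,9.3],"ax": [0,0,0,0,0],"ay": [0,0,0,0,0],"az": [0,0,0,0,0]})

```text
t: 10.95
eef_pos: [0.38, 0.2653, 0.0349]
orientation: [2.902, 1.203, -0.003]
contact_force: [0.6, -0.1, 0.6]
width: 1.002
gripper_force: 0.0
```

>>> shift_gripper(motion={"sx": [0,0,0,0,0,0,0],"sy": [0,0,0,0,0,0,0],"sz": [0,0,0,0,0,0,0],"ax": [0,0,0,0,0,0,0],"ay": [0,0,0,0,0,0,0],"az": [0,0,0,0,0,0,0]}, jaw=0.0, grip_n=50)

```text
t: 11.82
eef_pos: [0.3807, 0.2654, 0.0365]
orientation: [2.902, 1.203, 0.001]
contact_force: [-1.7, -0.4, 5.9]
width: 0.239
gripper_force: 49.0
```

>>> shift_gripper(motion={"sx": [0,0,0,0,0],"sy": [0,0,0,0,0],"sz": [-2,-5,-8,-10,-10],"ax": [0,0,0,0,0],"ay": [0,0,0,0,0],"az": [0,0,0,0,0]})

```text
t: 12.45
eef_pos: [0.3812, 0.2657, 0.137]
orientation: [-2.902, -1.203, -0.006]
contact_force: [0.3, 0.2, -1.4]
width: 0.239
gripper_force: 49.2
```

```bash
python3 -c "
from h import *
go(.381,-.2815,.13,-.576)"
```

```text
shift [-0.3873  0.3866  0.0061] turn [ 0.002 -0.003 -0.209] j6 1.24 t 12.45
```

Scaled: -0.255 m is -25.5, 0.255 m is 25.5.

>>> shift_gripper(motion={"sx": [-1.2,-3.7,-7.3,-11,-14.7,-18.3,-22,-25.5],"sy": [1.2,3.7,7.3,11,14.7,18.3,22,25.5],"sz": [0,0,0,0,0,0,0,0],"ax": [0,0,0,0,0,0,0,0],"ay": [0,0,0,0,0,0,0,0],"az": [0,0,0,0,0,0,0,0]})

```text
t: 13.45
eef_pos: [0.3781, -0.0972, 0.1341]
orientation: [-2.901, -1.201, 0.003]
contact_force: [0.3, -0.2, -1.8]
width: 0.243
gripper_force: 49.2
```

>>> shift_gripper(motion={"sx": [-3.5,-7,-10,-12,-13.23,-13.23,-13.23],"sy": [3.5,7,10,12,13.16,13.16,13.16],"sz": [0,0,0,0,0.2,0.2,0.2],"ax": [0,0,0,0,0,0,0],"ay": [0,0,0,0,0,0,0],"az": [-0.15,-0.45,-0.75,-0.95,-1.045,-1.045,-1.045]})

```text
t: 14.32
eef_pos: [0.3786, -0.2809, 0.1325]
orientation: [-2.759, -1.497, 0.001]
contact_force: [-0.1, 0.8, -1.2]
width: 0.241
gripper_force: 49.2
```

```bash
python3 -c "
from h import *
go(.381,-.2815,.0415,-.576)"
```

```text
shift [0.0007 0.0026 0.091 ] turn [-0.003 -0.001 -0.001] j6 -0.21 t 14.325
```

Scaled: 0.089 m is 8.9, 0.086 m is 8.6.

>>> shift_gripper(motion={"sx": [0,0,0,0,0,0],"sy": [0.1,0.2,0.2,0.2,0.2,0.2],"sz": [2.5,5.5,7.8,8.6,8.9,8.9],"ax": [0,0,0,0,0,0],"ay": [0,0,0,0,0,0],"az": [0,0,0,0,0,0]})

```text
t: 15.08
eef_pos: [0.382, -0.2833, 0.0455]
orientation: [2.76, 1.499, 0.001]
contact_force: [-0.3, 0.3, -1.6]
width: 0.242
gripper_force: 49.2
```

>>> shift_gripper(motion={"sx": [0,0,0,0],"sy": [0,0,0,0],"sz": [0.1,0.2,0.35,0.35],"ax": [0,0,0,0],"ay": [0,0,0,0],"az": [0,0,0,0]})

```text
t: 15.58
eef_pos: [0.3814, -0.2831, 0.0412]
orientation: [-2.761, -1.499, 0.0]
contact_force: [0.4, 0.8, -1.7]
width: 0.239
gripper_force: 49.2
```

>>> shift_gripper(motion={"sx": [0,0,0],"sy": [0,0,0],"sz": [0.1,0.2,0.2],"ax": [0,0,0],"ay": [0,0,0],"az": [0,0,0]})

```text
t: 15.95
eef_pos: [0.3816, -0.2832, 0.0395]
orientation: [-2.761, -1.499, 0.0]
contact_force: [-0.7, -0.1, 0.7]
width: 0.24
gripper_force: 49.4
```

>>> shift_gripper(motion={"sx": [0,0],"sy": [0,0],"sz": [0.1,0.1],"ax": [0,0],"ay": [0,0],"az": [0,0]})

```text
t: 16.2
eef_pos: [0.3817, -0.2833, 0.0395]
orientation: [-2.76, -1.499, 0.001]
contact_force: [-2.3, 1.9, 9.7]
width: 0.236
gripper_force: 50.2
```

Scaled: -0.001 m is -0.1.

>>> shift_gripper(motion={"sx": [0,0],"sy": [0,0],"sz": [-0.1,-0.1],"ax": [0,0],"ay": [0,0],"az": [0,0]})

```text
t: 16.45
eef_pos: [0.3817, -0.2833, 0.0395]
orientation: [2.76, 1.499, 0.0]
contact_force: [-0.3, 0.7, 3.0]
width: 0.241
gripper_force: 49.6
```

>>> shift_gripper(motion={"sx": [0,0,0,0,0],"sy": [0,0,0,0,0],"sz": [0,0,0,0,0],"ax": [0,0,0,0,0],"ay": [0,0,0,0,0],"az": [0,0,0,0,0]}, jaw=0.75)

```text
t: 17.08
eef_pos: [0.3815, -0.2831, 0.0393]
orientation: [-2.761, -1.499, -0.0]
contact_force: [0.4, 0.3, 0.2]
width: 0.748
gripper_force: 0.0
```

>>> shift_gripper(motion={"sx": [0,0,0,0,0],"sy": [0,0,0,0,0],"sz": [-1.5,-4,-7.5,-9.5,-9.5],"ax": [0,0,0,0,0],"ay": [0,0,0,0,0],"az": [0,0,0,0,0]})

```text
t: 17.7
eef_pos: [0.3831, -0.2846, 0.1373]
orientation: [2.756, 1.496, 0.003]
contact_force: [0.6, -0.1, 0.0]
width: 0.755
gripper_force: 0.0
```

Run:
```python
from h import *
go(.446,-.109,.13,-.168)
for n in("top","scene"):
    p,d=vision.snapshot(n);P=cloud(n,d);m=(np.hypot(P[...,0]-.381,P[...,1]+.2815)<.045)&(P[...,2]>.055)&(P[...,2]<.07)
    print(np.round(P[m].mean(0)*1000,1),m.sum())
```

```text
shift [ 0.1816 -0.0429  0.0068] turn [ 0.006  0.003 -0.408] j6 -0.21 t 17.7
[ 381.1 -279.6   63.8] 66
[ 386.2 -280.2   63.5] 60
```

Scaled: 0.1816 m is 18.16, 0.16 m is 16, -0.408 rad is -2.04.

>>> shift_gripper(motion={"sx": [3,7.5,12,16,18.16,18.16,18.16],"sy": [-0.7,-1.8,-2.8,-3.8,-4.29,-4.29,-4.29],"sz": [0,0,0.3,0.6,0.6,0.6,0.6],"ax": [0,0,0,0,0,0,0],"ay": [0,0,0,0,0,0,0],"az": [-0.4,-1,-1.5,-1.9,-2.04,-2.04,-2.04]})

```text
t: 18.68
eef_pos: [0.4437, -0.1076, 0.1274]
orientation: [-2.399, -2.026, 0.002]
contact_force: [-0.1, 0.2, 0.5]
width: 0.75
gripper_force: 0.0
```

```bash
python3 -c "
from h import *
go(.446,-.109,.016,-.168)"
```

```text
shift [-0.001   0.0027  0.1114] turn [-0.002  0.    -0.   ] j6 -0.22 t 18.675
```

Scaled: 0.109 m is 10.9, 0.105 m is 10.5.

>>> shift_gripper(motion={"sx": [0,-0.1,-0.1,-0.1,-0.1,-0.1],"sy": [0.1,0.2,0.2,0.2,0.2,0.2],"sz": [3,6,9,10.5,10.9,10.9],"ax": [0,0,0,0,0,0],"ay": [0,0,0,0,0,0],"az": [0,0,0,0,0,0]})

```text
t: 19.42
eef_pos: [0.4467, -0.1093, 0.0198]
orientation: [2.4, 2.026, 0.001]
contact_force: [0.7, -0.1, 0.1]
width: 0.748
gripper_force: 0.0
```

>>> shift_gripper(motion={"sx": [0,0,0,0,0,0,0],"sy": [0,0,0,0,0,0,0],"sz": [0,0,0,0,0,0,0],"ax": [0,0,0,0,0,0,0],"ay": [0,0,0,0,0,0,0],"az": [0,0,0,0,0,0,0]}, jaw=0.0, grip_n=50)

```text
t: 20.3
eef_pos: [0.4476, -0.1093, 0.0205]
orientation: [2.398, 2.026, 0.002]
contact_force: [0.2, 0.2, 5.8]
width: 0.387
gripper_force: 51.7
```

>>> shift_gripper(motion={"sx": [0,0,0,0,0],"sy": [0,0,0,0,0],"sz": [-2,-5,-8,-10,-10],"ax": [0,0,0,0,0],"ay": [0,0,0,0,0],"az": [0,0,0,0,0]})

```text
t: 20.92
eef_pos: [0.4475, -0.1092, 0.1207]
orientation: [2.397, 2.025, 0.003]
contact_force: [-0.1, -0.9, -0.2]
width: 0.384
gripper_force: 50.9
```

```bash
python3 -c "
from h import *
go(.642,.1507,.12,1.167)"
```

```text
shift [0.2887 0.1484 0.001 ] turn [ 0.003  0.003 -1.335] j6 -0.22 t 20.925
```

>>> shift_gripper(motion={"sx": [2,6,10.5,15,19.5,23.5,27,28.87],"sy": [1,3.1,5.4,7.7,10,12.1,13.9,14.84],"sz": [0,0,0,0,0,0,0,0],"ax": [0,0,0,0,0,0,0,0],"ay": [0,0,0,0,0,0,0,0],"az": [-0.5,-1.35,-2.25,-3.15,-4.05,-4.95,-5.8,-6.675]})

```text
t: 21.92
eef_pos: [0.6405, 0.1528, 0.1167]
orientation: [-0.618, -3.077, 0.001]
contact_force: [0.1, 0.4, -0.8]
width: 0.38
gripper_force: 50.8
```

>>> shift_gripper(motion={"sx": [0,0],"sy": [0,0],"sz": [0,0],"ax": [0,0],"ay": [0,0],"az": [0,0]})

```text
t: 22.18
eef_pos: [0.6394, 0.1503, 0.1175]
orientation: [-0.633, -3.074, 0.002]
contact_force: [0.3, -0.3, -0.8]
width: 0.382
gripper_force: 50.8
```

```bash
python3 -c "
from h import *
go(.642,.1507,.0235,1.167)"
```

```text
shift [-0.0025  0.0016  0.094 ] turn [-0.002 -0.003 -0.002] j6 -1.04 t 22.175
```

Scaled: 0.092 m is 9.2, 0.089 m is 8.9.

>>> shift_gripper(motion={"sx": [-0.1,-0.2,-0.2,-0.2,-0.2,-0.2],"sy": [0.1,0.1,0.1,0.1,0.1,0.1],"sz": [2.5,5.5,8,8.9,9.2,9.2],"ax": [0,0,0,0,0,0],"ay": [0,0,0,0,0,0],"az": [0,0,0,0,0,0]})

```text
t: 22.92
eef_pos: [0.6438, 0.151, 0.0283]
orientation: [0.631, 3.076, 0.001]
contact_force: [-0.2, 0.9, -1.3]
width: 0.387
gripper_force: 50.8
```

>>> shift_gripper(motion={"sx": [0,0,0,0],"sy": [0,0,0,0],"sz": [0.1,0.2,0.25,0.25],"ax": [0,0,0,0],"ay": [0,0,0,0],"az": [0,0,0,0]})

```text
t: 23.42
eef_pos: [0.6431, 0.1512, 0.0248]
orientation: [-0.63, -3.078, -0.0]
contact_force: [0.4, 0.4, -1.0]
width: 0.381
gripper_force: 50.8
```

Scaled: 0.0015 m is 0.15, 0.001 m is 0.1.

>>> shift_gripper(motion={"sx": [0,0,0],"sy": [0,0,0],"sz": [0.1,0.15,0.15],"ax": [0,0,0],"ay": [0,0,0],"az": [0,0,0]})

```text
t: 23.8
eef_pos: [0.6432, 0.1512, 0.0237]
orientation: [-0.63, -3.078, -0.0]
contact_force: [0.2, -0.8, 2.5]
width: 0.38
gripper_force: 51.1
```

>>> shift_gripper(motion={"sx": [0,0],"sy": [0,0],"sz": [0.1,0.1],"ax": [0,0],"ay": [0,0],"az": [0,0]})

```text
t: 24.05
eef_pos: [0.6432, 0.1512, 0.0236]
orientation: [-0.63, -3.077, 0.0]
contact_force: [-4.2, -0.1, 6.2]
width: 0.383
gripper_force: 51.7
```

>>> shift_gripper(motion={"sx": [0,0],"sy": [0,0],"sz": [-0.1,-0.1],"ax": [0,0],"ay": [0,0],"az": [0,0]})

```text
t: 24.3
eef_pos: [0.6433, 0.1512, 0.0237]
orientation: [0.63, 3.077, 0.0]
contact_force: [-1.5, 0.7, 3.1]
width: 0.38
gripper_force: 51.4
```

>>> shift_gripper(motion={"sx": [0,0,0,0,0],"sy": [0,0,0,0,0],"sz": [0,0,0,0,0],"ax": [0,0,0,0,0],"ay": [0,0,0,0,0],"az": [0,0,0,0,0]}, jaw=0.75)

```text
t: 24.92
eef_pos: [0.6431, 0.1512, 0.0232]
orientation: [-0.63, -3.078, 0.0]
contact_force: [-0.6, -0.1, 0.2]
width: 0.749
gripper_force: 0.0
```

>>> shift_gripper(motion={"sx": [0,0,0,0,0],"sy": [0,0,0,0,0],"sz": [-1.5,-4,-7.5,-9.5,-9.5],"ax": [0,0,0,0,0],"ay": [0,0,0,0,0],"az": [0,0,0,0,0]})

```text
t: 25.55
eef_pos: [0.6451, 0.1514, 0.1215]
orientation: [0.629, 3.072, 0.003]
contact_force: [0.2, -0.8, 0.4]
width: 0.751
gripper_force: 0.0
```

Run:
```python
from h import *
go(.630,-.145,.12,.5)
p,d=vision.snapshot("scene");P=cloud("scene",d);m=(np.hypot(P[...,0]-.642,P[...,1]-.151)<.08)&(P[...,2]>.02)&(P[...,2]<.035)
q=P[m];print(np.round(q.mean(0)*1000,1),cv2.minAreaRect((q[:,:2]*1000).astype(np.float32)))
```

```text
shift [-0.1025 -0.2786  0.0012] turn [0.004 0.004 0.667] j6 -1.04 t 25.55
[646.6 149.9  30.1] ((643.1792602539062, 151.04949951171875), (34.132659912109375, 100.9601058959961), 66.70809173583984)
```

Scaled: -0.2786 m is -27.86, -0.267 m is -26.7.

>>> shift_gripper(motion={"sx": [-1,-2.9,-4.9,-6.9,-8.6,-9.8,-10.25,-10.25],"sy": [-2.7,-7.8,-13.2,-18.7,-23.4,-26.7,-27.86,-27.86],"sz": [0,0,0,0,0,0,0,0],"ax": [0,0,0,0,0,0,0,0],"ay": [0,0,0,0,0,0,0,0],"az": [0,0,0,0,0,0,0,0]})

```text
t: 26.6
eef_pos: [0.627, -0.1451, 0.1169]
orientation: [-0.631, -3.075, -0.001]
contact_force: [-0.0, 1.1, -0.5]
width: 0.751
gripper_force: 0.0
```

```bash
python3 -c "
from h import *
go(.630,-.145,.020,1.167)"
```

```text
shift [-0.0029  0.0013  0.0969] turn [ 0.    -0.003 -0.001] j6 -1.5 t 26.6
```

Scaled: 0.097 m is 9.7, 0.095 m is 9.5.

>>> shift_gripper(motion={"sx": [-0.1,-0.2,-0.2,-0.2,-0.2,-0.2],"sy": [0.1,0.1,0.1,0.1,0.1,0.1],"sz": [3,6,8.5,9.5,9.7,9.7],"ax": [0,0,0,0,0,0],"ay": [0,0,0,0,0,0],"az": [0,0,0,0,0,0]})

```text
t: 27.35
eef_pos: [0.631, -0.1449, 0.0223]
orientation: [0.629, 3.076, -0.0]
contact_force: [-0.0, -0.7, 0.4]
width: 0.745
gripper_force: 0.0
```

>>> shift_gripper(motion={"sx": [0,0,0,0,0,0,0],"sy": [0,0,0,0,0,0,0],"sz": [0,0,0,0,0,0,0],"ax": [0,0,0,0,0,0,0],"ay": [0,0,0,0,0,0,0],"az": [0,0,0,0,0,0,0]}, jaw=0.0, grip_n=30)

```text
t: 28.22
eef_pos: [0.6311, -0.1456, 0.0225]
orientation: [0.63, 3.076, -0.0]
contact_force: [-0.6, 0.7, 4.9]
width: 0.345
gripper_force: 30.0
```

>>> shift_gripper(motion={"sx": [0,0,0,0,0],"sy": [0,0,0,0,0],"sz": [-2,-5,-8,-10,-10],"ax": [0,0,0,0,0],"ay": [0,0,0,0,0],"az": [0,0,0,0,0]})

```text
t: 28.85
eef_pos: [0.6316, -0.1457, 0.1239]
orientation: [0.629, 3.073, -0.001]
contact_force: [-0.4, 0.1, -0.7]
width: 0.343
gripper_force: 29.7
```

```bash
python3 -c "
from h import *
go(.4416,.1065,.12,1.167)"
```

```text
shift [0.2738 0.1572 0.0027] turn [0.    0.005 0.   ] j6 -1.5 t 28.85
```

Scaled: 0.2738 m is 27.38, 0.255 m is 25.5.

>>> shift_gripper(motion={"sx": [2,6.5,11.5,16.5,21.5,25.5,27.38,27.38],"sy": [1.15,3.7,6.6,9.5,12.3,14.6,15.72,15.72],"sz": [0,0,0,0,0,0,0,0],"ax": [0,0,0,0,0,0,0,0],"ay": [0,0,0,0,0,0,0,0],"az": [0,0,0,0,0,0,0,0]})

```text
t: 29.85
eef_pos: [0.4379, 0.1078, 0.1198]
orientation: [-0.625, -3.076, 0.002]
contact_force: [-0.3, -0.4, -0.1]
width: 0.338
gripper_force: 29.7
```

>>> shift_gripper(motion={"sx": [0,0],"sy": [0,0],"sz": [0,0],"ax": [0,0],"ay": [0,0],"az": [0,0]})

```text
t: 30.1
eef_pos: [0.4407, 0.1062, 0.1212]
orientation: [-0.632, -3.077, 0.0]
contact_force: [0.6, 0.5, -0.2]
width: 0.339
gripper_force: 29.7
```

```bash
python3 -c "
from h import *
go(.4416,.107,.0255,1.167)"
```

```text
shift [-0.0005  0.0011  0.0957] turn [-0.     0.    -0.001] j6 -1.08 t 30.1
```

Scaled: 0.092 m is 9.2, 0.089 m is 8.9.

>>> shift_gripper(motion={"sx": [0,0,0,0,0,0],"sy": [0.1,0.1,0.1,0.1,0.1,0.1],"sz": [2.5,5.5,8,8.9,9.2,9.2],"ax": [0,0,0,0,0,0],"ay": [0,0,0,0,0,0],"az": [0,0,0,0,0,0]})

```text
t: 30.85
eef_pos: [0.4414, 0.1078, 0.03]
orientation: [0.63, 3.076, 0.001]
contact_force: [-1.0, 0.4, -0.2]
width: 0.341
gripper_force: 29.7
```

>>> shift_gripper(motion={"sx": [0,0,0],"sy": [0,0,0],"sz": [0.1,0.2,0.2],"ax": [0,0,0],"ay": [0,0,0],"az": [0,0,0]})

```text
t: 31.22
eef_pos: [0.4406, 0.108, 0.0276]
orientation: [0.63, 3.077, 0.0]
contact_force: [0.4, -0.1, -1.2]
width: 0.341
gripper_force: 29.7
```

>>> shift_gripper(motion={"sx": [0,0,0],"sy": [0,0,0],"sz": [0.1,0.2,0.2],"ax": [0,0,0],"ay": [0,0,0],"az": [0,0,0]})

```text
t: 31.6
eef_pos: [0.4405, 0.1079, 0.0255]
orientation: [-0.63, -3.078, 0.0]
contact_force: [-0.7, 0.5, 2.5]
width: 0.343
gripper_force: 30.0
```

>>> shift_gripper(motion={"sx": [0,0],"sy": [0,0],"sz": [0.1,0.1],"ax": [0,0],"ay": [0,0],"az": [0,0]})

```text
t: 31.85
eef_pos: [0.4406, 0.1079, 0.0254]
orientation: [-0.63, -3.077, 0.001]
contact_force: [-4.0, -0.8, 11.5]
width: 0.337
gripper_force: 30.8
```

Contact at 22.5+3 mm. I'll release and retreat.

>>> shift_gripper(motion={"sx": [0,0],"sy": [0,0],"sz": [-0.1,-0.1],"ax": [0,0],"ay": [0,0],"az": [0,0]})

```text
t: 32.1
eef_pos: [0.4408, 0.1079, 0.0255]
orientation: [0.63, 3.077, 0.0]
contact_force: [-0.7, 0.4, 2.1]
width: 0.337
gripper_force: 29.9
```

>>> shift_gripper(motion={"sx": [0,0,0,0,0],"sy": [0,0,0,0,0],"sz": [0,0,0,0,0],"ax": [0,0,0,0,0],"ay": [0,0,0,0,0],"az": [0,0,0,0,0]}, jaw=0.75)

```text
t: 32.72
eef_pos: [0.4405, 0.1079, 0.0253]
orientation: [-0.63, -3.078, 0.0]
contact_force: [-0.9, 0.1, 0.7]
width: 0.748
gripper_force: 0.0
```

>>> shift_gripper(motion={"sx": [0,0,0,0,0,0],"sy": [0,0,0,0,0,0],"sz": [-1.5,-5,-10,-15,-18,-18],"ax": [0,0,0,0,0,0],"ay": [0,0,0,0,0,0],"az": [0,0,0,0,0,0]})

```text
t: 33.48
eef_pos: [0.4431, 0.1082, 0.2096]
orientation: [0.628, 3.07, 0.004]
contact_force: [0.6, 0.2, -0.6]
width: 0.748
gripper_force: 0.0
```

Run:
```python
from h import *
p,d=vision.snapshot("scene");blobs("scene",p,d);cv2.imwrite("pics/end.png",cv2.resize(p,(800,600)))
p,d=vision.snapshot("top");blobs("top",p,d)
```

```text
scene px [682. 145.] n 52 rect [207.1 537.9] [23.9 12.6] 86.7 z50/max [16.7 21.3]
scene px [409. 212.] n 207 rect [300.2  30.3] [ 20.4 144.8] 69.4 z50/max [13.1 17.9]
scene px [228. 263.] n 870 rect [ 379.8 -280.9] [94.3 94.2] 58.3 z50/max [12.5 66.9]
scene px [467. 274.] n 892 rect [441.7 107.9] [87.5 96.3] 65.9 z50/max [10.7 41.9]
scene px [666. 297.] n 1025 rect [520.8 423.2] [ 89.6 111.6] 22.1 z50/max [18.  62.7]
scene px [556. 298.] n 71 rect [509.  240.5] [16.4 27.7] 84.7 z50/max [13.1 17.9]
scene px [256. 328.] n 81 rect [ 514.  -232.6] [28.1 26.8] 78.0 z50/max [11.9 16.7]
scene px [405. 341.] n 146 rect [559.3  -8.5] [25.5 42.1] 52.6 z50/max [14.6 18.9]
scene px 
[... 1637 characters left out ...]
ect [788.1  65.1] [20.4 37.4] 29.9 z50/max [5.8 8.6]
top px [399. 210.] n 86 rect [665.5   1.5] [10.1 78.4] 75.0 z50/max [ 8.3 11.5]
top px [ 79. 203.] n 68 rect [677.6 541.1] [16.5 35.3] 89.9 z50/max [13.5 17.8]
top px [404. 270.] n 123 rect [558.8  -6.4] [20.4 39.7] 49.8 z50/max [13.3 17.2]
top px [150. 292.] n 931 rect [525.1 413.9] [85.  86.6] 23.8 z50/max [15.  61.6]
top px [542. 296.] n 72 rect [ 515.2 -233.4] [27.7 30.1] 70.7 z50/max [11.5 14.9]
top px [573. 376.] n 943 rect [ 380.9 -281. ] [89.8 84.5] 57.0 z50/max [11.2 65.7]
top px [383. 426.] n 277 rect [304.1  29.4] [ 15.9 128.8] 70.9 z50/max [12.2 16.4]
top px [ 58. 493.] n 63 rect [205.6 537.7] [24.7 11.2] 88.8 z50/max [17. 22.]
```

View pics/end.png

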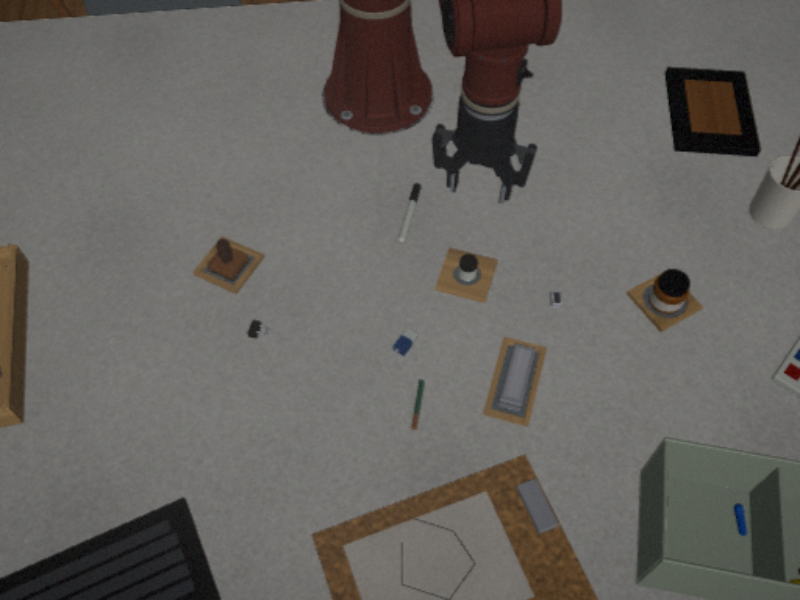

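The picture shows all four things centred in their trays: stamp (228,263), pot (467,270), tin (515,380) and jar (668,292). The eraser and sharpener are unmoved, and the arm is clear.

```bash
python3 -c "
from cell import ticket;print(ticket.finish_job())"
```

```text
the job is handed in; nothing more can be done
None
```

The ink jar, paint pot, stamp and pencil tin are each down in their matching trays, the eraser and sharpener were not moved, and I handed the job in at about 34 s; no verdict was returned.

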